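# Nest the saucepans with their handles fanned

## Task

The medium saucepan sits crooked in the large one because its handle rests on the large pan's rim: first swing it round until the handle drops into the cut-out in that rim and the pan sits flat. Next slide the tall insulated flask that stands next to the pans across the worktop until it stands beside its twin, touching it or within a finger's width, keeping it upright and never lifting it. Last, put the small saucepan into the medium one without dropping it, its handle down in the medium pan's cut-out, so that all three sit flat; leave the large pan, the twin flask and everything else where they are.

Things in the scene. Friction and masses are not known exactly. Their poses are not given: they have to be found in the camera images.
- large_pan: Large steel saucepan, loose, 0.95 kg (sizes in mm). Origin: centre of its underside; z up, x along its handle. Outer radius 80, height 73, wall 3, floor 4 thick. Straight level wooden handle 20 wide, 14 thick, to 199 from the axis, top 52 above the underside.
- large_cutout (a point): The only cut-out in the large pan's rim: 30 wide, 16 deep, 45 degrees counter-clockwise (from above) of its handle. The point: middle of the cut-out's bottom edge, 78.5 from the axis, 57 above the underside.
- medium_pan: Medium steel saucepan, about 0.55 kg, inside the large one with 9 mm play all round. Origin: centre of its underside; z up, x along its handle. Outer radius 68, height 85, wall 3, floor 4. At the start it leans about 5 degrees, its handle lying on the large pan's rim; flat in place its origin is 4 above the large pan's.
- medium_handle (a point): On the middle line of the medium pan's handle, half-way up it, 125 from the pan's axis, 62 above its underside. Handle 20 wide, 14 thick, to 187 from the axis. It starts 26 to 38 degrees clockwise (from above) short of the large cut-out; pushed counter-clockwise it falls about 14 into it.
- medium_cutout (a point): The only cut-out in the medium pan's rim, for the small pan's handle: 30 wide, 16 deep, 90 degrees clockwise (from above) of its own handle. The point: middle of the cut-out's bottom edge, 66.5 from the axis, 69 above the underside.
- small_center (a point): Centre of the small steel saucepan, on its axis, 42.5 above its underside; z up, x along its handle. About 0.36 kg, outer radius 56, height 85, wall 3; starts on the worktop. In place it stands flat on the medium pan's floor with 9 play all round, its handle's underside 2 above the cut-out's bottom and the large pan's rim.
- small_handle (a point): On the middle line of the small pan's level handle, half-way up it, 105 from the pan's axis, 74 above its underside. Handle 20 wide, 14 thick, from the wall to 165 from the axis.
- flask: Tall grey insulated flask, round, no handle: 92 mm in diameter up to 180 high, then a shoulder and a black stopper, 238 high in all; about 0.75 kg. Stands where the small pan's handle must go. Origin: centre of its underside. Too wide to grasp. Pushed below about 50 mm above the worktop it slides; pushed high it can topple.
- twin_flask: A second flask of the same shape, farther to the left (+y), 0.95 kg. Origin: centre of its underside. When they touch, the two axes are 92 mm apart.
- mug: White mug, bystander, 80 mm wide, 90 high. Origin: centre of its underside.
- jar: Glass jar, bystander, 72 mm in diameter, 110 high. Origin: centre of its underside.
- salt_mill: Wooden mill, bystander, 54 mm wide, 145 high. Origin: centre of its underside.
- spatula: Spatula lying on the worktop, bystander. Origin: its underside, x along it.
- bowl: Blue bowl, bystander, 130 mm wide, 55 high. Origin: centre of its underside.
Mind the look-alikes: they are no part of the job. Leave any pink or purple look-alike of the flask alone.

How it is judged:
By the outcome, as a careful person would: the job done as asked, in the order asked, and still so for the second after the job is handed in, with the robot touching nothing.
It also fails if it takes over 62 s, if anything falls off the work surface, if the arm or the gripper's body presses on something with over 40 N, if the wrist force passes 120 N, or if a joint passes its speed limit or range.

## Robot

A 6-joint arm with a two-finger parallel gripper is mounted at the origin on the work surface. World frame = base frame: x ahead of the robot, y to its left, z up, the work surface at z = 0. Lengths are in m, angles in rad, forces in N, time in s.
With the tool pointing down it reaches from about 0.25 to 0.775 m from the base axis. Payload 8.9 kg.
Tool frame: the origin (TCP) lies at the very end of the fingers, on their centre line; the grasp point (between the pads) lies 19 mm behind it; z points along the fingers, y is the direction in which the jaws open and shut (so a half turn about z gives the same grasp; the last joint's range is limited). The gripper opens to 85 mm and grips with 20 to 120 N. Pads are 22 mm wide; open, the fingers measure 114 mm over their backs; the gripper's body (76 mm by 85 mm) begins 54 mm behind the grasp point. The pads swing forward as they close: fully open they stand 13 mm farther back than shut.
Start: joints at [-0.139, 0.291, -0.153, 1.127, 0, 1.431], TCP at [0.525, 0, 0.231] pointing down, gripper open.
Joint ranges: [-2.52, 2.52], [-0.91, 1.74], [-1.3, 1.37], [-1.96, 2.02], [-1.52, 1.47], [-3.14, 3.14]. Speed limits (rad/s): [2.22, 2.22, 2.79, 3.14, 3.14, 3.14].

## Interface

Orientations are given as a unit quaternion [w, x, y, z].
In Python, from bench import robot gives the robot as it stands. The module is installed in compiled form; this text tells all that it offers.
- The arm moves only by the shell command python3 -m jog 'ROWS' [OPENING] [FORCE]. ROWS is JSON, a list of rows, each a list of 2 entries, a list of its own where there are three numbers: the shift along the tool's x, y, z in units of 25 mm (1.0 is 25 mm), then the turn about the tool's z in units of 180 degrees (1.0 is 180 degrees). In form: [[[dx, dy, dz], spin], ...]. A call has 1 to 10 rows; each row shifts and turns the commanded pose from where the row before left it, along the tool's axes as they then stand; what a row does not reach is not made up. A row lasts 1/8 s, in which the tool goes at most 62.5 mm and 10.7 degrees, less where a joint would pass 70% of its speed; a pose out of reach is approached as far as the arm can. A call with a number of a shift or a turn outside -1 to 1 is refused whole. A call with a gripper value outside its range is refused whole. OPENING is the closure, from 0 (fully open) to 1 (shut), set as the call begins (- or left out, the last holds). The fingers move at their own pace and stop on an object; FORCE is the grip in N (left out, the last holds). Time passes only in rows, so rows that do not move let the fingers close. It gives the time, the measured TCP pose, the force and the opening at its end, in the units of the state.
- robot.get_obs(): the state, without advancing time (a new reading comes with each control period).
- robot.read_camera(name): name is "scene" or "side" or "wrist"; returns the picture (400x640x3 uint8, red, green, blue); there is no depth.
- robot.get_calibration(name): a dict with "fx", "fy", "cx", "cy" (pixels), "extrinsics" (4x4, takes a point from camera to world coordinates). Camera axes: x right, y up, looking along -z (the intrinsics and any distortion apply to the point x, -y, -z); pixel columns grow to the right and rows downward; lengths in m; the calibration is good to about 2 mm. The wrist camera is an equidistant fisheye: a pixel r from the principal point sees the ray r / f radians off the axis. A picture is of the moment at which its call begins: read the wrist's pose just before it. get_calibration takes no time and is no camera call; for the wrist camera it gives the pose at the moment of the call.
- robot.hand_in(): hands the job in, once; it reports no verdict.
Trained networks look in the newest picture that a camera, given by its name, has taken for a name from the list of things; names that differ only in an ending like _2 or _b are one class to them, and where a whole thing is asked for, a point or a joint stands for the part that bears it (a point fixed in the world has none). Each returns a list of dicts, best first, with "score" (0 to 1); they miss things now and then, are a little off and sometimes report something else, mostly with a low value. They report only what shows in the picture. A call takes as long as a camera call. They do not tell look-alikes from the thing itself.
- robot.find_in(camera, label): "location" ([x, y, z] in m, in the coordinates of the camera as it stood for that picture, good to about 4 mm: the middle of the surface that is visible of it).
- robot.masks_of(camera, label): "region" (400x640 bool, what is visible of it).
- robot.mark_of(camera, label): "location" ([x, y, z] in m, in the coordinates of the camera as it stood for that picture, good to about 4 mm: a listed point, or the origin of a listed thing).
The state is a dict: "time_s": time; "joint_positions": joint angles; "joint_vel": joint speeds; "tau": joint torques, N m; "tcp_pos": TCP position; "orientation": TCP orientation; "wrist_force": force on the tool from outside, world axes, zero at the start; "ft_torque": the same for the moment, N m; "opening": finger opening in m.
Only numpy, scipy, OpenCV 4.12 (cv2) and the standard library are available. Lean on these libraries where they do the work, as an engineer would, in place of code of your own. Each camera call takes 0.05 s, during which the arm holds its last target.

## Working session

There is one attempt and no reset: what is moved stays moved. The work goes in short steps, Python scripts to look and compute and a shell command to move; the robot and the scene stay as the last step left them, time stands still between calls to the robot, and variables do not carry over. Pictures are saved under pics/ and viewed, and the job is handed in when it is done.

```bash
mkdir -p pics; ls
python3 - <<'E'
from bench import robot
import cv2, numpy as np
np.set_printoptions(precision=4,suppress=True)
o=robot.get_obs(); print(o)
for c in ["scene","side","wrist"]:
    k=robot.get_calibration(c); print(c,k)
    im=robot.read_camera(c); cv2.imwrite(f"pics/{c}0.png",im[:,:,::-1])
E
```

```text
pics
{'time_s': 0.0, 'joint_positions': array([-0.1393,  0.2913, -0.1541,  1.1267, -0.    ,  1.4315]), 'joint_vel': array([-0.0011, -0.0001,  0.0005,  0.0004,  0.0011,  0.0018]), 'tau': array([ -0.0035, -53.7151,  33.1365,   0.016 ,  -0.0003,   0.    ]), 'tcp_pos': array([0.5246, 0.0001, 0.2307]), 'orientation': array([-0.0005,  0.7071,  0.7071, -0.0004]), 'wrist_force': array([ 0.0146, -0.9533,  0.1089]), 'ft_torque': array([ 0.0168, -0.0327,  0.0597]), 'opening': 0.08567907174094662}
scene {'fx': 444.3747523134733, 'fy': 444.3747523134733, 'cx': 312.1112413766513, 'cy': 196.294561730985, 'extrinsics': array([[-0.2565, -0.6154,  0.7453,  1.4831],
       [ 0.9664, -0.1756,  0.1877,  0.1662],
       [ 0.0154,  0.7684,  0.6398,  0.9106],
       [ 0.    ,  0.    ,  0.    ,  1.    ]])}
side {'fx': 455.30723435457094, 'fy': 455.30723435457094, 'cx': 318.6714380048713, 'cy': 190.81252211043972, 'extrinsics': array([[-0.9954,  0.0599, -0.0741,  0.4158],
       [-0.0938, -0.7555,  0.6484,  0.973 ],
       [-0.0171,  0.6524,  0.7577,  1.288 ],
       [ 0.    ,  0.    ,  0.    ,  1.    ]])}
wrist {'fx': 309.70691628693146, 'fy': 309.70691628693146, 'cx': 320.2963604345268, 'cy': 201.48441179789043, 'extrinsics': array([[ 1.    , -0.001 ,  0.0004,  0.5243],
       [ 0.0009,  0.9511,  0.3089,  0.0784],
       [-0.0007, -0.3089,  0.9511,  0.3736],
       [ 0.    ,  0.    ,  0.    ,  1.    ]])}
```

View pics/scene0.png

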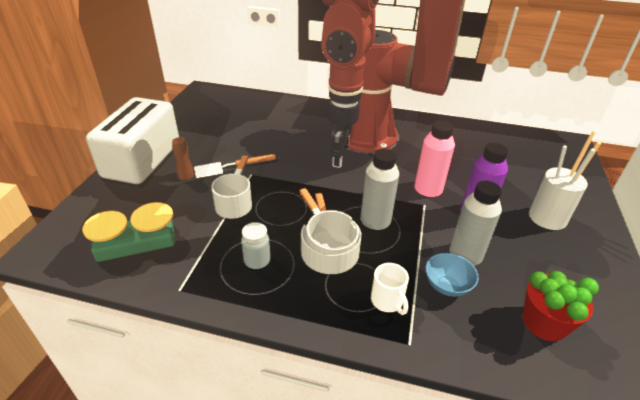

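View pics/side0.png

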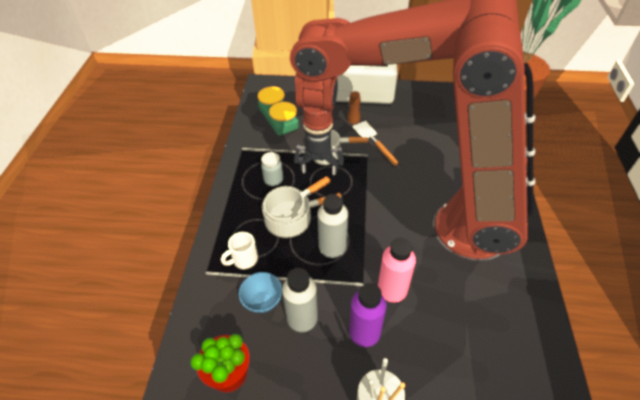

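View pics/wrist0.png

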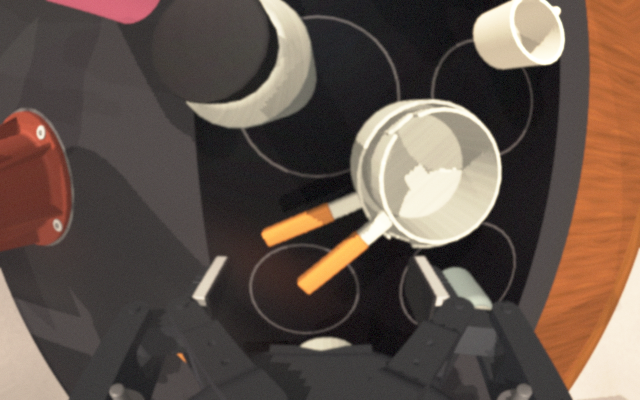

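The scene shows the nested pans (scene 330,242), the grey flask beside them (380,190) and the grey twin (475,225) near the bowl. The pink (435,160) and purple (488,175) flasks are look-alikes and stay where they are. The small pan is at (232,195). Next I'll measure positions.

```bash
cat > h.py <<'E'
from bench import robot
import cv2, numpy as np
from scipy.spatial.transform import Rotation as R
np.set_printoptions(precision=4,suppress=True)
def shot(c,name=None):
    T=robot.get_calibration(c)["extrinsics"]; im=robot.read_camera(c)
    if name: cv2.imwrite(f"pics/{name}.png",im[:,:,::-1])
    return im,T
def look(c,label,T,kind="mark"):
    r=(robot.mark_of if kind=="mark" else robot.find_in)(c,label)
    return [(round(d["score"],2),(T[:3,:3]@np.array(d["location"])+T[:3,3]).round(4)) for d in r]
def st():
    o=robot.get_obs(); q=o["orientation"]
    M=R.from_quat([q[1],q[2],q[3],q[0]]).as_matrix()
    print("t",round(o["time_s"],3),"tcp",o["tcp_pos"],"F",o["wrist_force"],"op",round(o["opening"],4)); print("toolx",M[:,0],"tooly",M[:,1],"z",M[:,2]); print("q",o["joint_positions"])
    return o,M
def pix(c,uv,z):
    """pinhole camera pixel -> world at height z"""
    k=robot.get_calibration(c);T=k["extrinsics"]
    d=np.array([(uv[0]-k["cx"])/k["fx"],-(uv[1]-k["cy"])/k["fy"],-1.]) if c!="wrist" else None
    if c=="wrist":
        a=np.array([uv[0]-k["cx"],uv[1]-k["cy"]]);r=np.hypot(*a);th=r/k["fx"]
        d=np.array([np.sin(th)*a[0]/r,-np.sin(th)*a[1]/r,-np.cos(th)])
    d=T[:3,:3]@d; s=(z-T[2,3])/d[2]; return T[:3,3]+s*d
def proj(c,P):
    k=robot.get_calibration(c);T=k["extrinsics"]
    p=T[:3,:3].T@(np.array(P)-T[:3,3]); x,y,z=p[0],-p[1],-p[2]
    if c=="wrist":
        h=np.hypot(x,y);th=np.arctan2(h,z);return k["cx"]+k["fx"]*th*x/h,k["cy"]+k["fy"]*th*y/h
    return k["cx"]+k["fx"]*x/z,k["cy"]+k["fy"]*y/z
E
python3 - <<'E'
from h import *
st()
for c in ["scene","side","wrist"]:
    T=robot.get_calibration(c)["extrinsics"]
    for l in ["large_pan","large_cutout","medium_pan","medium_handle","medium_cutout","small_center","small_handle","flask","twin_flask","mug","jar","salt_mill","bowl","spatula"]:
        if c!="scene" and l in("salt_mill","spatula","bowl"): continue
        print(c,l,look(c,l,T)[:3])
st()
E
```

```text
t 0.15 tcp [0.5247 0.     0.2309] F [-1.0192 -1.2532 -0.2876] op 0.0853
toolx [-0.      1.      0.0001] tooly [ 1.      0.     -0.0009] z [-0.0009  0.0001 -1.    ]
q [-0.1393  0.2911 -0.1539  1.1267  0.      1.4315]
scene large_pan [(0.58, array([ 0.64  ,  0.0089, -0.0022]))]
scene large_cutout [(0.82, array([ 0.6132, -0.0649,  0.0546]))]
scene medium_pan [(0.62, array([0.6411, 0.0071, 0.0048]))]
scene medium_handle [(0.88, array([ 0.552 , -0.0709,  0.0878])), (0.64, array([ 0.428 , -0.5411, -0.002 ]))]
scene medium_cutout [(0.89, array([0.6068, 0.0662, 0.0759])), (0.69, array([ 0.6151, -0.0679,  0.0561])), (0.21, array([ 0.4316, -0.5386, -0.001 ]))]
scene small_center [(0.57, array([ 0.5325, -0.3274,  0.0445]))]
scene small_handle [(0.55, array([ 0.4301, -0.3364,  0.0738]))]
scene flask [(0.89, array([ 0.4742,  0.1136, -0.003 ])), (0.84, array([ 0.2783,  0.2567, -0.0041])), (0.62, array([0.6376, 0.0077, 0.0048]))]
scene twin_flask [(0.9, array([0.5478, 0.379 , 0.0024]))]
scene mug [(0.75, array([ 0.7581,  0.1842, -0.0001])), (0.44, array([ 0.4294, -0.5426,  0.0033])), (0.25, array([
[... 1393 characters left out ...]
6159, -0.0645,  0.0572]))]
wrist medium_pan [(0.59, array([0.6418, 0.006 , 0.0097]))]
wrist medium_handle [(0.86, array([ 0.5542, -0.0687,  0.0879]))]
wrist medium_cutout [(0.67, array([0.6023, 0.0593, 0.08  ]))]
wrist small_center [(0.74, array([ 0.759 ,  0.1863, -0.0023]))]
wrist small_handle []
wrist flask []
wrist twin_flask [(0.15, array([0.6451, 0.0053, 0.0122]))]
wrist mug [(0.85, array([0.76  , 0.1863, 0.0016]))]
wrist jar [(0.71, array([ 0.7236, -0.1787,  0.005 ])), (0.67, array([ 0.5532, -0.0687,  0.087 ]))]
t 1.95 tcp [0.525  0.     0.2313] F [-0.1048 -0.3598 -0.6009] op 0.0855
toolx [-0.  1. -0.] tooly [1. 0. 0.] z [ 0. -0. -1.]
q [-0.1393  0.2907 -0.1534  1.1267 -0.      1.4315]
```

```bash
python3 -m jog '[[[-0.78,0.175,0.5],0],[[-0.78,0.175,0.5],0],[[-0.78,0.175,0.5],0],[[-0.78,0.175,0.5],0],[[0,0,0.4],0.054],[[0,0,0.4],0.054],[[0,0,0.4],0.055],[[0,0,0.4],0.055],[[0,0,0.4],0.054],[[0,0,0],0]]' 0.5 20
python3 - <<'E'
from h import *
st()
im,T=shot("wrist","w1"); im,T=shot("side","s1")
E
```

```text
time_s: 3.2
tcp_pos: [0.5419, -0.0786, 0.1301]
orientation: [-0.001, 0.936, 0.351, -0.001]
wrist_force: [0.3, -0.2, -0.3]
opening: 0.043
t 3.2 tcp [ 0.5419 -0.0786  0.1301] F [ 0.2788 -0.2052 -0.2911] op 0.043
toolx [ 0.7539  0.657  -0.0011] tooly [ 0.657  -0.7539 -0.0016] z [-0.0018  0.0005 -1.    ]
q [-0.2776  0.4111 -0.2565  0.9051 -0.      2.1471]
```

Run:
```python
import cv2,numpy as np
a=cv2.imread("pics/w1.png"); b=cv2.imread("pics/s1.png")[100:300,180:440]
b=cv2.resize(b,None,fx=2,fy=2)
a=cv2.resize(a,(448,280)) if 0 else a
cv2.imwrite("pics/s1c.png",b)
```

```text
(no output)
```

View pics/w1.png

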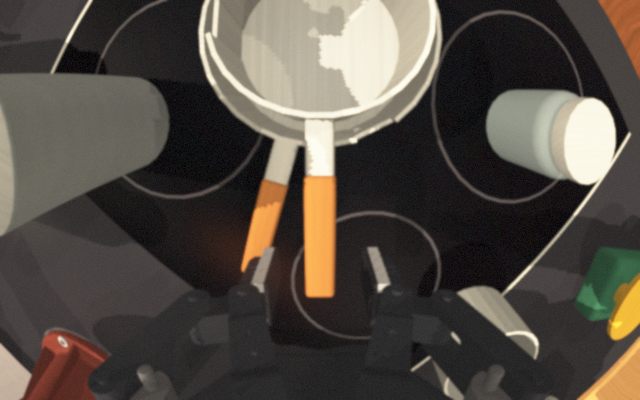

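View pics/s1c.png

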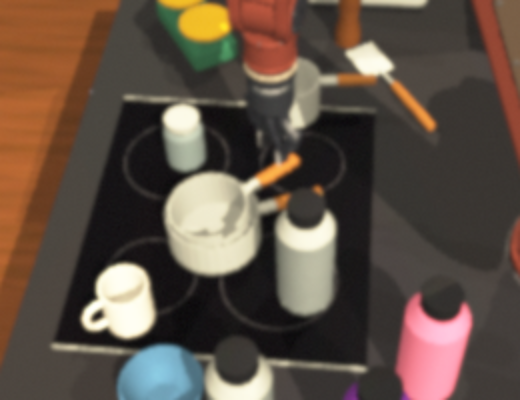

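The handle (320,235) is centred between the fingertips (265,270) and (375,270), so I'll lower straddling it.

```bash
python3 -m jog '[[[0,0,0.6],0],[[0,0,0.7],0],[[0,0,0.7],0],[[0,0,0.5],0],[[0,0,0],0]]'
python3 - <<'E'
from h import *
o,M=st()
C=np.array([.641,.008])
p=o["tcp_pos"][:2]-C; print(np.hypot(*p),np.degrees(np.arctan2(p[1],p[0]))%360)
# simulate candidate arc rows
pos=np.r_[o["tcp_pos"]];yaw=0
E
```

```text
time_s: 3.92
tcp_pos: [0.5418, -0.0778, 0.0678]
orientation: [-0.001, 0.936, 0.351, -0.001]
wrist_force: [-0.4, -0.1, 0.2]
opening: 0.0426
t 3.925 tcp [ 0.5418 -0.0778  0.0678] F [-0.3602 -0.1265  0.2176] op 0.0426
toolx [ 0.7538  0.6571 -0.001 ] tooly [ 0.6571 -0.7538 -0.0015] z [-0.0018  0.0005 -1.    ]
q [-0.2762  0.479  -0.3348  0.7588  0.      2.1484]
0.131197275245807 220.84521698270845
```

```bash
python3 -m jog '[[[0.007,0.275,0],-0.0167],[[0.007,0.275,0],-0.0167],[[0.007,0.275,0],-0.0167],[[0.007,0.275,0],-0.0167],[[0.007,0.275,0],-0.0167],[[0.007,0.275,0],-0.0167],[[0.007,0.275,0],-0.0167],[[0.007,0.275,0],-0.0167],[[0.007,0.275,0],-0.0167],[[0,0,0],0]]'
python3 - <<'E'
from h import *
o,M=st()
C=np.array([.641,.008])
p=o["tcp_pos"][:2]-C; print(np.hypot(*p),np.degrees(np.arctan2(p[1],p[0]))%360)
im,T=shot("wrist","w2")
for l in ["medium_handle","large_cutout","large_pan"]: print(l,look("wrist",l,T)[:2])
E
```

```text
time_s: 5.18
tcp_pos: [0.5931, -0.1139, 0.0693]
orientation: [0.0, 0.829, 0.56, 0.0]
wrist_force: [-0.6, 0.2, -0.1]
opening: 0.0427
t 5.175 tcp [ 0.5931 -0.1139  0.0693] F [-0.6006  0.1965 -0.1468] op 0.0427
toolx [0.3731 0.9278 0.0001] tooly [ 0.9278 -0.3731  0.0012] z [ 0.0011 -0.0003 -1.    ]
q [-0.3107  0.5666 -0.172   0.831   0.      1.6425]
0.13091706202022688 248.55372051399684
medium_handle [(0.62, array([ 0.589 , -0.1051,  0.0663]))]
large_cutout []
large_pan []
```

View pics/w2.png

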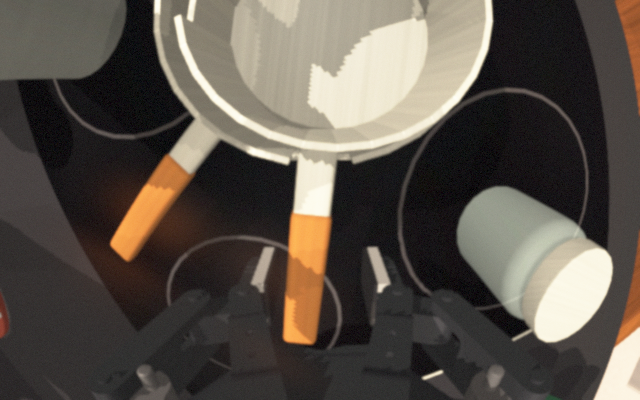

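The handle reads z = 0.066, its flat height, so it has dropped in. I'll raise the gripper and check.

```bash
python3 -m jog '[[[0,0,-1],0],[[0,0,-1],0],[[0,0,-1],0],[[0,0,-1],0],[[0,0,-1],0],[[0,0,0],0]]' 0
python3 - <<'E'
from h import *
o,M=st()
for c in ["wrist","scene","side"]:
    im,T=shot(c,c+"3")
    for l in ["medium_handle","large_cutout","large_pan","medium_pan","medium_cutout"]: print(c,l,look(c,l,T)[:2])
a=cv2.imread("pics/side3.png")[120:320,200:420];b=cv2.imread("pics/scene3.png")[120:320,220:440]
cv2.imwrite("pics/c3.png",cv2.resize(np.hstack([a,b]),(792,360)))
E
```

```text
time_s: 6.12
tcp_pos: [0.5935, -0.1138, 0.1958]
orientation: [0.001, 0.829, 0.56, 0.001]
wrist_force: [0.3, -0.5, 0.2]
opening: 0.0855
t 6.125 tcp [ 0.5935 -0.1138  0.1958] F [ 0.3088 -0.5093  0.1772] op 0.0855
toolx [0.3734 0.9277 0.0003] tooly [ 0.9277 -0.3734  0.0037] z [ 0.0035 -0.0011 -1.    ]
q [-0.3104  0.4587  0.0035  1.1119  0.      1.643 ]
wrist medium_handle [(0.83, array([ 0.5916, -0.1073,  0.0678]))]
wrist large_cutout [(0.56, array([ 0.6135, -0.0684,  0.0553]))]
wrist large_pan [(0.18, array([ 0.6122, -0.0652,  0.0559]))]
wrist medium_pan [(0.62, array([0.65  , 0.0017, 0.0051]))]
wrist medium_cutout [(0.81, array([0.5864, 0.0296, 0.0734]))]
scene medium_handle [(0.84, array([ 0.5912, -0.1062,  0.0654]))]
scene large_cutout [(0.96, array([ 0.6157, -0.0619,  0.0548]))]
scene large_pan [(0.72, array([ 0.6397,  0.0048, -0.0019]))]
scene medium_pan [(0.69, array([ 0.6476, -0.0014,  0.0024])), (0.19, array([0.5903, 0.0335, 0.0684]))]
scene medium_cutout [(0.8, array([0.59  , 0.0368, 0.0689])), (0.22, array([ 0.3328, -0.3983, -0.001 ]))]
side medium_handle [(0.58, array([ 0.5908, -0.1124,  0.0656]))]
side large_cutout [(0.87, array([ 0.6185, -0.0652,  0.0587]))]
side large_pan [(0.9, array([ 0.6405,  0.0084, -0.0013]))]
side medium_pan [(0.87, array([0.6445, 0.0037, 0.0033]))]
side medium_cutout [(0.56, array([0.588 , 0.0335, 0.0744]))]
```

View pics/wrist3.png

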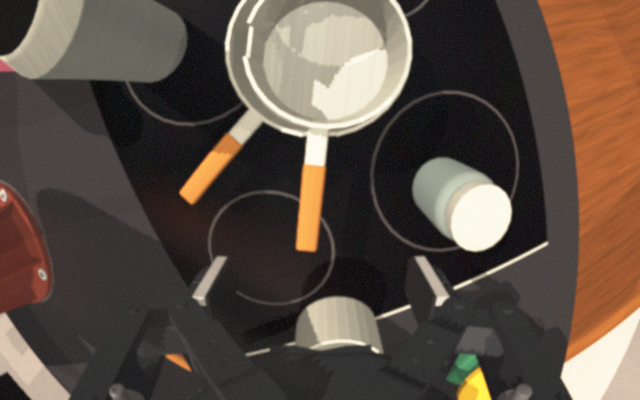

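View pics/c3.png

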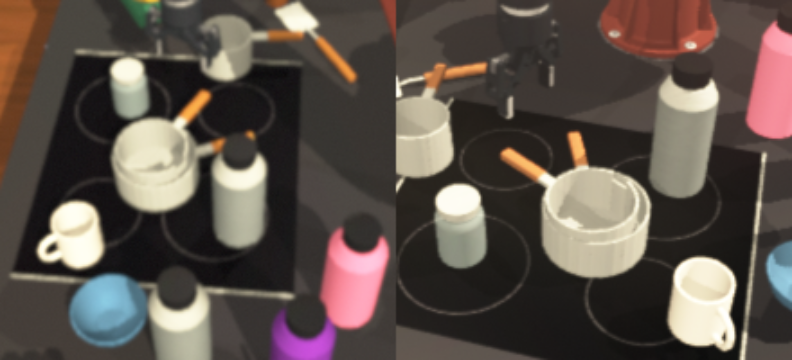

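The medium pan now sits flat: its handle at z≈0.066 and origin at z≈0.004, with the large pan unmoved at about (0.640,0.007). Next I'll check the gripper's shape before pushing the flask.

Run:
```python
from h import *
o,M=st()
for c in ["scene","side"]:
    u,v=map(int,proj(c,o["tcp_pos"]+[0,0,.05])); print(c,u,v)
    a=cv2.imread(f"pics/{c}3.png")[max(0,v-50):v+50,u-60:u+60]
    cv2.imwrite(f"pics/g_{c}.png",cv2.resize(a,None,fx=4,fy=4,interpolation=cv2.INTER_CUBIC))
a=cv2.imread("pics/g_scene.png")[:400];b=cv2.imread("pics/g_side.png")[:400]
h=min(a.shape[0],b.shape[0]);cv2.imwrite("pics/g.png",cv2.resize(np.hstack([a[:h],b[:h]]),(800,int(h*800/960))))
```

```text
t 7.025 tcp [ 0.5925 -0.1136  0.1938] F [-0.232   0.1296 -0.1592] op 0.0854
toolx [ 0.3731  0.9278 -0.    ] tooly [ 0.9278 -0.3731  0.0001] z [ 0.     -0.0001 -1.    ]
q [-0.3106  0.4609  0.0016  1.1114 -0.      1.6426]
scene 291 163
side 301 145
```

View pics/g.png

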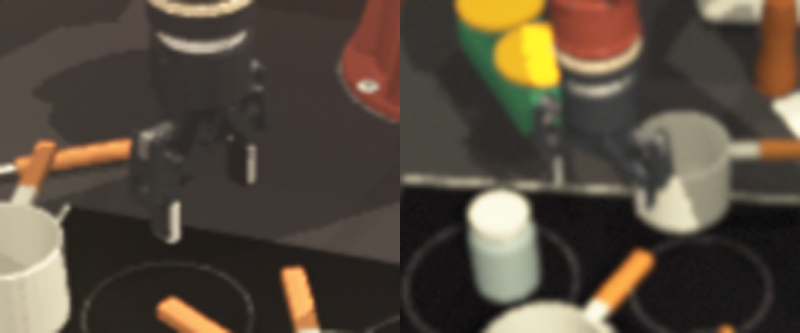

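```bash
python3 -m jog '[[[0.07,-0.88,0],0],[[0.07,-0.88,0],0],[[0.07,-0.88,0],0],[[0.07,-0.88,0],0],[[0.07,-0.88,0],0],[[0.06,-0.87,0],0],[[0.06,-0.87,0],0],[[0.06,-0.86,0],0]]' 0; python3 -m jog '[[[0,0,0],-0.0538],[[0,0,0],-0.0538],[[0,0,0],-0.0538],[[0,0,0],-0.0538],[[0,0,0],-0.0538],[[0,0,0],-0.0538],[[0,0,0],-0.0538],[[0,0,0],-0.0538],[[0,0,0],-0.0538],[[0,0,0],-0.0538]]'
python3 - <<'E'
from h import *
o,M=st()
for c in ["scene","side"]:
    im,T=shot(c,c+"4")
    for l in ["flask","twin_flask"]: print(c,l,look(c,l,T)[:3])
E
```

```text
time_s: 8.02
tcp_pos: [0.4344, -0.0357, 0.1939]
orientation: [0.0, 0.829, 0.56, 0.0]
wrist_force: [-0.1, -0.1, 0.9]
opening: 0.0858
time_s: 9.28
tcp_pos: [0.4351, -0.036, 0.194]
orientation: [0.0, 0.128, 0.992, -0.0]
wrist_force: [-0.1, 0.0, 1.2]
opening: 0.0856
t 9.275 tcp [ 0.4351 -0.036   0.194 ] F [-0.055   0.0415  1.2415] op 0.0856
toolx [-0.9671  0.2546 -0.0003] tooly [0.2546 0.9671 0.    ] z [ 0.0003 -0.0001 -1.    ]
q [-0.2504  0.1507 -0.4387  0.981   0.      0.007 ]
scene flask [(0.89, array([ 0.4748,  0.1144, -0.0038])), (0.88, array([ 0.2761,  0.2572, -0.0029])), (0.8, array([0.3601, 0.403 , 0.0008]))]
scene twin_flask [(0.77, array([0.5488, 0.3767, 0.0062]))]
side flask [(0.69, array([0.2757, 0.2558, 0.0001])), (0.69, array([0.3563, 0.401 , 0.0024])), (0.62, array([0.4729, 0.1038, 0.0014]))]
side twin_flask [(0.95, array([ 0.5429,  0.3769, -0.0038])), (0.33, array([ 0.4729,  0.1049, -0.0004]))]
```

View pics/side4.png

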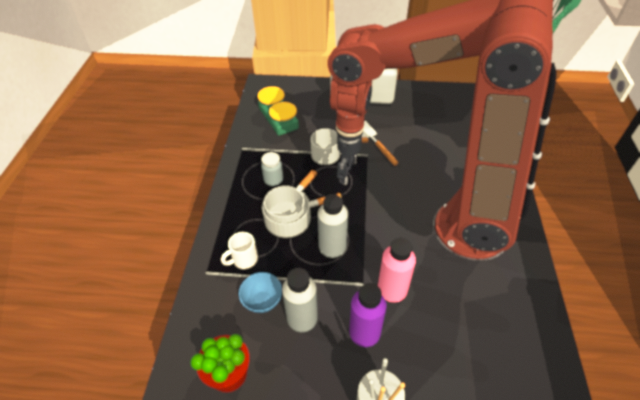

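Run:
```python
import cv2
a=cv2.imread("pics/scene4.png")[100:290,340:540]
cv2.imwrite("pics/cropfl.png",cv2.resize(a,None,fx=3,fy=3,interpolation=cv2.INTER_CUBIC))
```

```text
(no output)
```

View pics/cropfl.png

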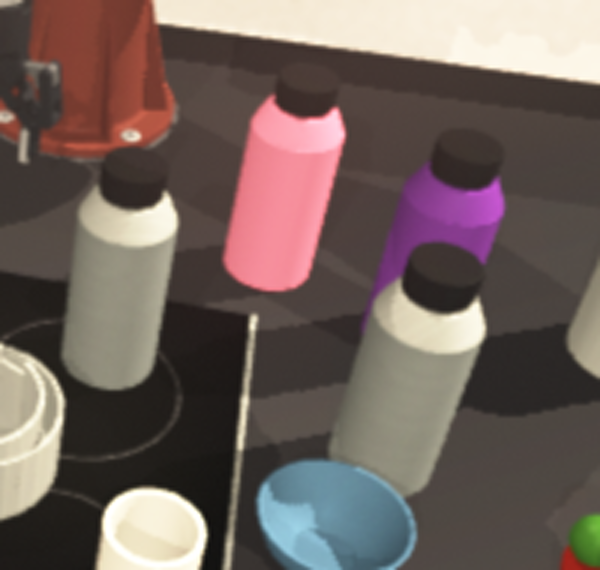

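```bash
python3 -m jog '[[[0,0,1],0],[[0,0,1],0],[[0,0,1],0],[[0,0,1],0],[[0,0,1],0],[[0,0,1],0],[[0,0,0.9],0],[[0,0,0.4],0],[[0,0,0],0]]' 0
python3 - <<'E'
from h import *
o,M=st(); print(o["ft_torque"])
E
```

```text
time_s: 10.7
tcp_pos: [0.4347, -0.0359, 0.0111]
orientation: [-0.0, 0.132, 0.991, 0.0]
wrist_force: [-0.0, 0.3, 0.4]
opening: 0.0854
t 10.7 tcp [ 0.4347 -0.0359  0.0111] F [-0.0031  0.2902  0.3686] op 0.0854
toolx [-0.9654  0.2608  0.001 ] tooly [ 0.2608  0.9654 -0.    ] z [-0.0009  0.0002 -1.    ]
q [-0.2504  0.3985 -0.6875  0.4857  0.      0.0135]
[ 0.0202  0.0085 -0.0112]
```

In the crop, the grey flask beside the pans (scene 380,190) is the one to move. The grey one by the bowl (475,225) is its twin, and the pink (435,160) and purple (488,175) ones are the look-alikes. The gripper is lined up, so I'll start a slow push.

```bash
python3 -m jog '[[[0,0.3,0.1],0],[[0,0.3,0],0],[[0,0.3,0],0],[[0,0.25,0],0],[[0,0.25,0],0],[[0,0.25,0],0],[[0,0.25,0],0],[[0,0.25,0],0]]' 0
python3 - <<'E'
from h import *
o,M=st(); print(o["ft_torque"])
for c in ["scene","side"]:
    im,T=shot(c,c+"5")
    print(c,look(c,"flask",T)[:3])
a=cv2.imread("pics/side5.png")[120:320,220:440];b=cv2.imread("pics/scene5.png")[120:320,280:500]
cv2.imwrite("pics/c5.png",cv2.resize(np.hstack([a,b]),(792,360)))
E
```

```text
time_s: 11.7
tcp_pos: [0.449, 0.0153, 0.009]
orientation: [-0.0, 0.131, 0.991, -0.001]
wrist_force: [-1.4, -6.9, 3.4]
opening: 0.0856
t 11.7 tcp [0.449  0.0153 0.009 ] F [-1.4403 -6.9167  3.4493] op 0.0856
toolx [-0.9654  0.2606 -0.0003] tooly [ 0.2606  0.9654 -0.0021] z [-0.0003 -0.0021 -1.    ]
q [-0.1274  0.4198 -0.6569  0.4941 -0.0021  0.1363]
[-0.8333  0.2972  0.0486]
scene [(0.91, array([ 0.4809,  0.1309, -0.0012])), (0.83, array([0.3574, 0.401 , 0.0008])), (0.74, array([ 0.2771,  0.2567, -0.0025]))]
side [(0.93, array([ 0.4785,  0.1288, -0.0004])), (0.89, array([0.2731, 0.2553, 0.0007])), (0.71, array([0.3525, 0.4035, 0.0013]))]
```

View pics/c5.png

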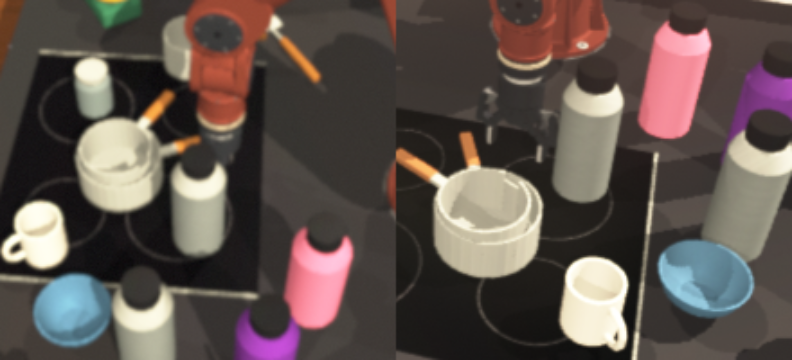

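```bash
cat >> h.py <<'E'
from scipy.optimize import least_squares
def hull_pts(x,y,tx=0,ty=0):
    a=np.linspace(0,2*np.pi,40,endpoint=False);P=[]
    for r,z in[(.046,0),(.046,.18),(.028,.205),(.028,.238)]:
        P.append(np.c_[r*np.cos(a),r*np.sin(a),0*a+z])
    P=np.vstack(P); Rm=R.from_rotvec([-ty,tx,0]).as_matrix()
    return P@Rm.T+[x,y,0]
def silh(c,xy,tilt):
    P=hull_pts(*xy,*tilt); uv=np.array([proj(c,p) for p in P])
    m=np.zeros((400,640),np.uint8)
    for i in range(3):
        h=cv2.convexHull(uv[40*i:40*i+80].astype(np.float32)); cv2.fillConvexPoly(m,np.round(h*16).astype(np.int32),1,shift=4)
    return m.astype(bool)
def flaskmask(c,label,xy):
    r=robot.masks_of(c,label); s=silh(c,xy,(0,0)); best=max(r,key=lambda d:(d["region"]&s).sum()/(d["region"]|s).sum())
    return best["region"]
E
python3 - <<'E'
from h import *
for c in ["scene","side"]:
    m=flaskmask(c,"flask",(0.48,.13)); np.save(f"m_{c}.npy",m)
    for xy in [(0.48,.13)]:
        s=silh(c,xy,(0,0)); print(c,(m&s).sum()/(m|s).sum(),m.sum(),s.sum())
    # centroid line per row of top & bottom
    rows=np.where(m.any(1))[0]; r2=np.where(s.any(1))[0]
    print(rows[[0,-1]],r2[[0,-1]])
    for v in range(max(rows[0],r2[0])+3,min(rows[-1],r2[-1]),12):
        a=np.where(m[v])[0]; b=np.where(s[v])[0]; print(v,a[[0,-1]],b[[0,-1]],(a[0]+a[-1]-b[0]-b[-1])/2)
E
```

```text
scene 0.9308 2355 2472
[151 232] [150 232]
154 [383 400] [382 401] 0.0
166 [378 402] [376 401] 1.5
178 [373 406] [371 405] 1.5
190 [371 403] [370 403] 0.5
202 [370 401] [368 401] 1.0
214 [368 399] [367 399] 0.5
226 [370 396] [368 396] 1.0
side 0.9425837320574163 1576 1672
[199 261] [199 262]
202 [322 337] [322 338] -0.5
214 [316 342] [316 344] -1.0
226 [315 344] [315 345] -0.5
238 [316 343] [316 344] -0.5
250 [316 343] [316 344] -0.5
```

Upright: the silhouette fits at (0.48,0.13), within about 1 px from stopper to base. Continuing the push.

```bash
python3 -m jog '[[[0,0.2,0],0],[[0,0.3,0],0],[[0,0.3,0],0],[[0,0.3,0],0],[[0,0.3,0],0],[[0,0.3,0],0],[[0,0.3,0],0],[[0,0.3,0],0],[[0,0.3,0],0],[[0,0.1,0],0]]' 0
python3 - <<'E'
from h import *
o,M=st()
for c in ["scene","side"]:
    im,T=shot(c,c+"6")
    print(c,look(c,"flask",T)[:3],look(c,"twin_flask",T)[:2])
E
```

```text
time_s: 13.25
tcp_pos: [0.4662, 0.0808, 0.0087]
orientation: [-0.0, 0.131, 0.991, -0.001]
wrist_force: [-1.4, -6.4, 1.4]
opening: 0.0859
t 13.25 tcp [0.4662 0.0808 0.0087] F [-1.3968 -6.3534  1.4439] op 0.0859
toolx [-0.9656  0.2601  0.0004] tooly [ 0.2601  0.9656 -0.0011] z [-0.0006 -0.001  -1.    ]
q [ 0.0176  0.4534 -0.5941  0.524  -0.001   0.2808]
scene [(0.86, array([ 0.2748,  0.2556, -0.0029])), (0.69, array([0.3579, 0.4048, 0.0019])), (0.62, array([ 0.4996,  0.1982, -0.0008]))] [(0.57, array([0.5482, 0.3759, 0.0057]))]
side [(0.83, array([ 0.4984,  0.1914, -0.0001])), (0.67, array([ 0.2736,  0.2555, -0.0006])), (0.63, array([ 0.7249, -0.1807,  0.001 ]))] [(0.96, array([ 0.5454,  0.3755, -0.0011])), (0.31, array([ 0.7204, -0.1806,  0.0017]))]
```

```bash
python3 -m jog '[[[0,0.2,0],0],[[0,0.3,0],0],[[0,0.4,0],0],[[0,0.4,0],0],[[0,0.4,0],0],[[0,0.4,0],0],[[0,0.4,0],0],[[0,0.3,0],0],[[0,0.2,0],0],[[0,0,0],0]]' 0
python3 - <<'E'
from h import *
o,M=st()
F=o["tcp_pos"][:2]+.1188*M[:2,1]; Tw=np.array([.547,.376])
ms={}
for c in ["scene","side"]:
    im,T=shot(c,c+"7")
    print(c,look(c,"flask",T)[:3])
    ms[c,0]=flaskmask(c,"flask",F); ms[c,1]=flaskmask(c,"twin_flask",Tw)
def fit(i,x0):
    from scipy.optimize import minimize
    f=lambda x:-sum((ms[c,i]&(s:=silh(c,x,(0,0)))).sum()/(ms[c,i]|s).sum() for c in ["scene","side"])
    r=minimize(f,x0,method="Nelder-Mead",options=dict(initial_simplex=[x0,x0+[.006,0],x0+[0,.006]],xatol=5e-4,fatol=1e-3,maxiter=40)); return r.x,r.fun
a=fit(0,F);b=fit(1,Tw);print(a,b,np.hypot(*(a[0]-b[0])))
a=cv2.imread("pics/side7.png")[160:360,220:440];b=cv2.imread("pics/scene7.png")[120:320,340:560]
cv2.imwrite("pics/c7.png",cv2.resize(np.hstack([a,b]),(792,360)))
E
```

```text
time_s: 14.8
tcp_pos: [0.4859, 0.1537, 0.0087]
orientation: [-0.0, 0.131, 0.991, 0.0]
wrist_force: [-1.5, -1.7, -0.5]
opening: 0.0854
t 14.8 tcp [0.4859 0.1537 0.0087] F [-1.5008 -1.6896 -0.5207] op 0.0854
toolx [-0.9657  0.2597  0.0004] tooly [0.2597 0.9657 0.    ] z [-0.0004  0.0001 -1.    ]
q [ 0.1626  0.5036 -0.4973  0.5703  0.0002  0.4253]
scene [(0.95, array([ 0.5184,  0.2719, -0.0025])), (0.76, array([ 0.3596,  0.4042, -0.0005])), (0.71, array([ 0.2793,  0.2588, -0.0041]))]
side [(0.78, array([0.5159, 0.2631, 0.0002])), (0.66, array([0.2759, 0.2563, 0.0026])), (0.58, array([0.3601, 0.4018, 0.002 ]))]Traceback (most recent call last):
  File "<stdin>", line 13, in <module>
  File "<stdin>", line 12, in fit
    res = _minimize_neldermead(fun, x0, args, callback, bounds=bounds,
                               **options)
    fxcc = func(xcc)
    fx = function(np.copy(x), *(wrapper_args + args))
  File "<stdin>", line 11, in <lambda>
  File "<stdin>", line 11, in <genexpr>
  File "h.py", line 39, in silh
    P=hull_pts(*xy,*tilt); uv=np.array([proj(c,p) for p in P])
                                        ~~~~^^^^^
  File "h.py", line 26, in proj
    k=robot.get_calibration(c);T=k["extrinsics"]
ValueError: time passes only in moves, steps and waits
```

```bash
python3 - <<'E'
s=open("h.py").read()
s=s.replace('def shot(','_K={}\ndef cal(c):\n    if c=="wrist": return robot.get_calibration(c)\n    if c not in _K: _K[c]=robot.get_calibration(c)\n    return _K[c]\ndef shot(',1)
s=s.replace('k=robot.get_calibration(c);','k=cal(c);')
s+='''
def fitflask(label,x0):
    from scipy.optimize import minimize
    x0=np.array(x0); ms={c:flaskmask(c,label,x0) for c in ["scene","side"]}
    f=lambda x:-sum((ms[c]&(s:=silh(c,x,(0,0)))).sum()/(ms[c]|s).sum() for c in ms)
    r=minimize(f,x0,method="Nelder-Mead",options=dict(initial_simplex=[x0,x0+[.006,0],x0+[0,.006]],xatol=5e-4,fatol=1e-3,maxiter=40)); return r.x,r.fun
'''
open("h.py","w").write(s)
E
python3 - <<'E'
from h import *
a=fitflask("flask",(.5167,.268));b=fitflask("twin_flask",(.547,.376));print(a,b,np.hypot(*(a[0]-b[0])))
a=cv2.imread("pics/side7.png")[160:360,220:440];b=cv2.imread("pics/scene7.png")[120:320,340:560]
cv2.imwrite("pics/c7.png",cv2.resize(np.hstack([a,b]),(792,360)))
st()
E
```

```text
(array([0.517, 0.268]), np.float64(-1.6483168125709757)) (array([0.5466, 0.3755]), np.float64(-1.871986994082265)) 0.11147982552472326
t 15.4 tcp [0.4861 0.1535 0.0088] F [-0.9686 -0.7821 -0.4707] op 0.0853
toolx [-0.9656  0.2599 -0.0001] tooly [0.2599 0.9656 0.0002] z [ 0.0001  0.0001 -1.    ]
q [ 0.1624  0.5033 -0.4972  0.5701  0.0001  0.4253]
```

View pics/c7.png

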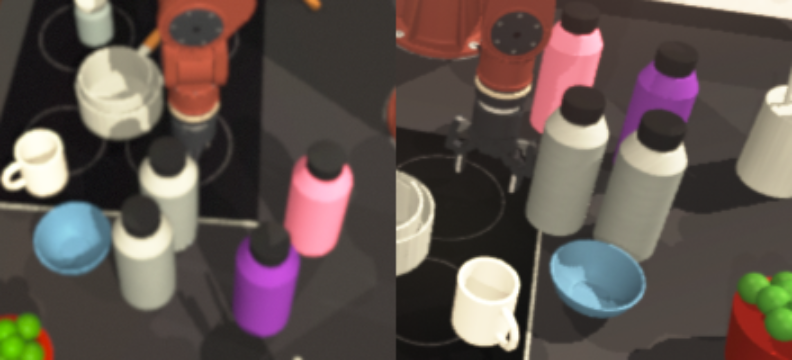

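The gap is about 19 mm, so I'll nudge it 14 mm closer.

```bash
python3 -m jog '[[[0,0.16,0],0],[[0,0.16,0],0],[[0,0.12,0],0],[[0,0.1,0],0],[[0,0.02,0],0],[[0,0,0],0]]' 0
python3 - <<'E'
from h import *
st()
for c in ["scene","side"]: shot(c,c+"8")
a=fitflask("flask",(.520,.281));b=fitflask("twin_flask",(.547,.376));print(a,b,np.hypot(*(a[0]-b[0])))
a=cv2.imread("pics/side8.png")[220:320,260:370];b=cv2.imread("pics/scene8.png")[160:280,400:520]
a=cv2.resize(a,(396,360));b=cv2.resize(b,(396,396))[:360]
cv2.imwrite("pics/c8.png",np.hstack([a,b]))
E
```

```text
time_s: 16.15
tcp_pos: [0.4895, 0.1663, 0.0088]
orientation: [-0.0, 0.131, 0.991, -0.001]
wrist_force: [-2.3, -5.3, 1.6]
opening: 0.0854
t 16.15 tcp [0.4895 0.1663 0.0088] F [-2.271  -5.3204  1.6008] op 0.0854
toolx [-0.9655  0.2604 -0.0001] tooly [ 0.2604  0.9655 -0.0015] z [-0.0003 -0.0015 -1.    ]
q [ 0.187   0.514  -0.4764  0.5809 -0.0014  0.4504]
(array([0.5179, 0.2836]), np.float64(-0.958062183658713)) (array([0.5445, 0.3768]), np.float64(-1.8194033490838688)) 0.09690003969230336
```

View pics/c8.png

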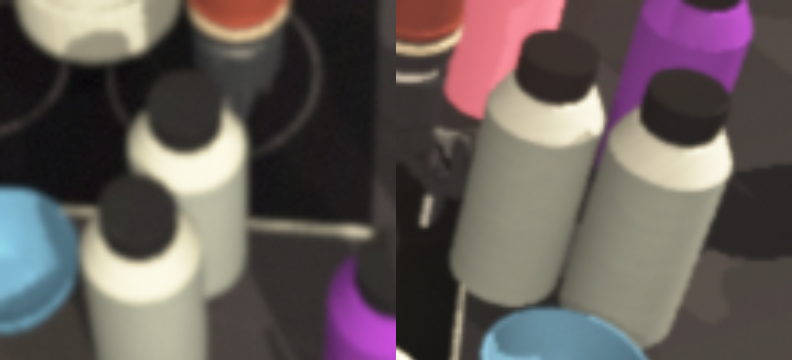

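The gap is now about 5 mm, with the twin still at about (0.546,0.376). Backing off, rising, and moving towards the small pan.

```bash
python3 -m jog '[[[0,-0.5,0],0],[[0,-1,0],0],[[0,-0.5,-0.5],0],[[-0.15,-1,-1],0],[[-0.15,-1,-1],0],[[-0.15,-1,-1],0],[[-0.15,-1,-1],0],[[-0.15,-1,-1],0],[[-0.15,-1,-1],0],[[-0.15,-1,-0.5],0]]' 0; python3 -m jog '[[[-0.17,-1,0],0],[[-0.17,-1,0],0],[[-0.17,-1,0],0],[[-0.17,-1,0],0],[[-0.17,-1,0],0],[[-0.17,-1,0],0],[[-0.17,-1,0],0],[[-0.17,-1,0],-0.02],[[-0.17,-1,0],-0.04],[[0,-0.5,0],-0.05]]'
python3 - <<'E'
from h import *
o,M=st()
im,T=shot("wrist","w9")
for l in ["small_center","small_handle"]: print(l,look("wrist",l,T)[:2])
T=cal("side")["extrinsics"];shot("side","side9")
for l in ["small_center","small_handle"]: print(l,look("side",l,T)[:2])
T=cal("scene")["extrinsics"];shot("scene","scene9")
for l in ["small_center","small_handle"]: print(l,look("scene",l,T)[:2])
E
```

```text
time_s: 17.7
tcp_pos: [0.4571, -0.0582, 0.1861]
orientation: [0.002, 0.131, 0.991, -0.0]
wrist_force: [0.3, -0.3, -0.5]
opening: 0.0855
time_s: 18.95
tcp_pos: [0.4355, -0.2982, 0.1848]
orientation: [0.001, -0.043, 0.999, -0.0]
wrist_force: [-0.5, -0.1, 0.1]
opening: 0.0853
t 18.95 tcp [ 0.4355 -0.2982  0.1848] F [-0.5495 -0.0911  0.1427] op 0.0853
toolx [-0.9963 -0.0861 -0.0011] tooly [-0.0861  0.9963 -0.0008] z [ 0.0011 -0.0007 -1.    ]
q [-0.7391  0.3259 -0.2303  1.0133  0.0003 -0.8254]
small_center [(0.71, array([ 0.5331, -0.3243,  0.0423]))]
small_handle [(0.62, array([ 0.4279, -0.339 ,  0.075 ]))]
small_center [(0.94, array([ 0.5381, -0.3237,  0.0389]))]
small_handle [(0.72, array([ 0.429 , -0.3402,  0.074 ])), (0.6, array([ 0.7256, -0.1836, -0.0003]))]
small_center [(0.87, array([ 0.5334, -0.3288,  0.0473]))]
small_handle [(0.97, array([ 0.4269, -0.3341,  0.0763]))]
```

View pics/w9.png

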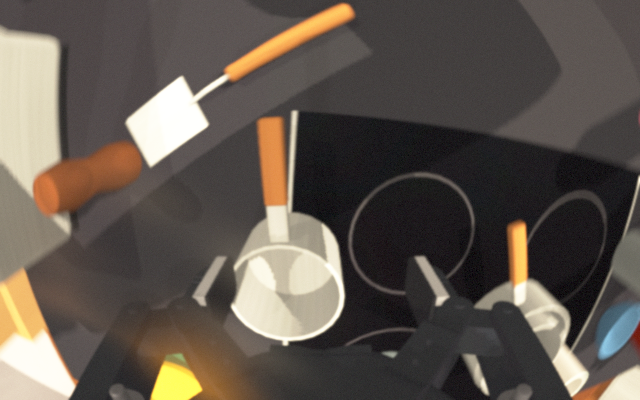

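View pics/scene9.png

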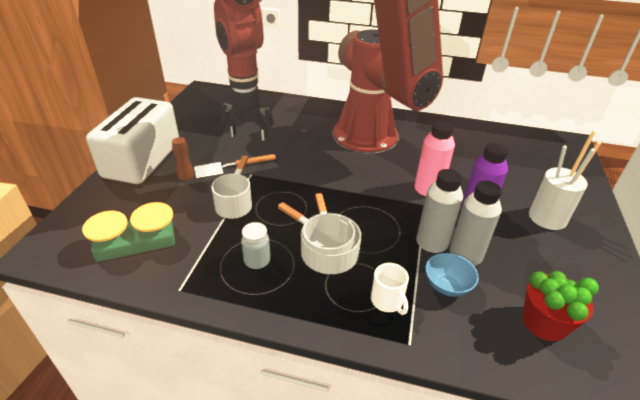

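Run:
```python
from h import *
im=cv2.imread("pics/w9.png"); hsv=cv2.cvtColor(im,cv2.COLOR_BGR2HSV)
m=cv2.inRange(hsv,(5,130,120),(20,255,255)); m[:100]=0;m[220:]=0;m[:,:245]=0;m[:,300:]=0
pts=[]
for v in range(122,204,4):
    c=np.where(m[v])[0]
    if len(c)>8: pts.append([(c[0]+c[-1])/2,v]); 
print(pts[0],pts[-1],len(pts))
W=np.array([pix("wrist",p,.081)[:2] for p in pts]); print(W[0],W[-1])
l=cv2.fitLine(W.astype(np.float32),cv2.DIST_L2,0,.001,.001).ravel(); print(l,np.degrees(np.arctan2(l[1],l[0])))
print("y at x=.4285:",l[3]+(0.4285-l[2])*l[1]/l[0])
# rim ellipse of the small pan
st()
```

```text
[np.float64(270.0), 122] [np.float64(275.0), 202] 21
[ 0.3733 -0.3423] [ 0.4397 -0.335 ]
[ 0.9932  0.116   0.406  -0.3385] 6.662692
y at x=.4285: -0.33589002
t 19.4 tcp [ 0.4357 -0.2963  0.184 ] F [ 1.1849 -0.5158 -1.022 ] op 0.0856
toolx [-0.9966 -0.0818 -0.0001] tooly [-0.0818  0.9966 -0.    ] z [ 0.0001 -0.     -1.    ]
q [-0.7361  0.3258 -0.2325  1.0124  0.     -0.818 ]
```

```bash
python3 -m jog '[[[0.21,-0.79,0],0],[[0.21,-0.79,0.4],-0.0106],[[0,0,0.9],0],[[0,0,1],0],[[0,0,1],0],[[0,0,1],0],[[0,0,0.78],0],[[0,0,0],0]]' 0.2 20
python3 - <<'E'
from h import *
st(); shot("wrist","w10")
E
```

```text
time_s: 20.4
tcp_pos: [0.4275, -0.3371, 0.0556]
orientation: [-0.001, -0.058, 0.998, 0.001]
wrist_force: [0.1, 0.2, 1.0]
opening: 0.0683
t 20.4 tcp [ 0.4275 -0.3371  0.0556] F [0.0834 0.2246 1.0026] op 0.0683
toolx [-0.9934 -0.1149  0.0017] tooly [-0.1149  0.9934  0.002 ] z [-0.0019  0.0017 -1.    ]
q [-0.8019  0.4902 -0.3551  0.7282 -0.0002 -0.9171]
```

View pics/w10.png

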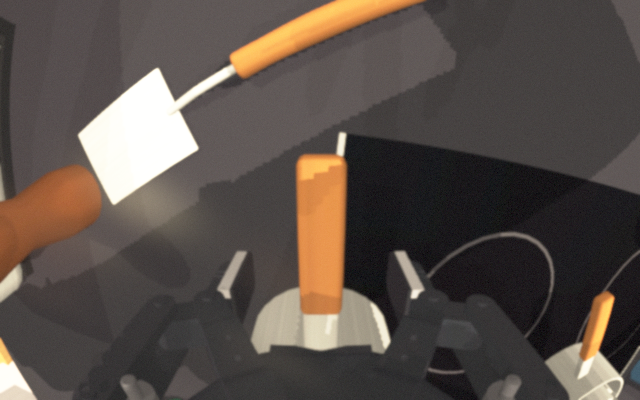

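The handle (320,240) is centred between the pads (235,275) and (405,275). Closing on it.

```bash
python3 -m jog '[[[0,0,0],0],[[0,0,0],0],[[0,0,0],0],[[0,0,0],0],[[0,0,0],0]]' 1 110
python3 - <<'E'
from h import *
st();
E
```

```text
time_s: 21.08
tcp_pos: [0.4286, -0.3374, 0.0576]
orientation: [0.0, -0.058, 0.998, -0.001]
wrist_force: [-1.7, 0.7, 7.1]
opening: 0.0184
t 21.075 tcp [ 0.4286 -0.3374  0.0576] F [-1.6743  0.6975  7.1223] op 0.0184
toolx [-0.9933 -0.1157 -0.0003] tooly [-0.1157  0.9933 -0.0011] z [ 0.0005 -0.001  -1.    ]
q [-0.8008  0.4868 -0.3543  0.7287 -0.0004 -0.9167]
```

```bash
python3 -m jog '[[[0,0,-0.2],0],[[0,0,-0.3],0],[[0,0,-0.5],0],[[0,0,-0.7],0],[[0,0,-0.8],0],[[0,0,-0.8],0],[[0,0,-0.8],0],[[0,0,-0.7],0],[[0,0,-0.4],0],[[0,0,0],0]]' 1 110
python3 - <<'E'
from h import *
st()
shot("wrist","w11")
T=cal("side")["extrinsics"];shot("side","side11")
for l in ["small_center","small_handle"]: print(l,look("side",l,T)[:2])
T=cal("scene")["extrinsics"];shot("scene","scene11")
for l in ["small_center","small_handle"]: print(l,look("scene",l,T)[:2])
a=cv2.imread("pics/side11.png")[60:200,240:380];b=cv2.imread("pics/scene11.png")[90:230,160:300]
cv2.imwrite("pics/c11.png",cv2.resize(np.hstack([a,b]),(800,400)))
E
```

```text
time_s: 22.32
tcp_pos: [0.4287, -0.3373, 0.1876]
orientation: [0.0, -0.058, 0.998, -0.001]
wrist_force: [0.1, -0.8, -3.0]
opening: 0.0182
t 22.325 tcp [ 0.4287 -0.3373  0.1876] F [ 0.1112 -0.8358 -2.9841] op 0.0182
toolx [-0.9933 -0.1157 -0.0008] tooly [-0.1157  0.9933 -0.0011] z [ 0.0009 -0.001  -1.    ]
q [-0.8007  0.3562 -0.1779  1.0354 -0.     -0.9167]
small_center [(0.48, array([ 0.7605,  0.1849, -0.0011])), (0.41, array([ 0.6173, -0.0681,  0.0578]))]
small_handle [(0.57, array([ 0.4282, -0.338 ,  0.2009]))]
small_center [(0.91, array([ 0.5322, -0.3255,  0.1747]))]
small_handle [(0.68, array([ 0.4293, -0.3374,  0.1989]))]
```

View pics/c11.png

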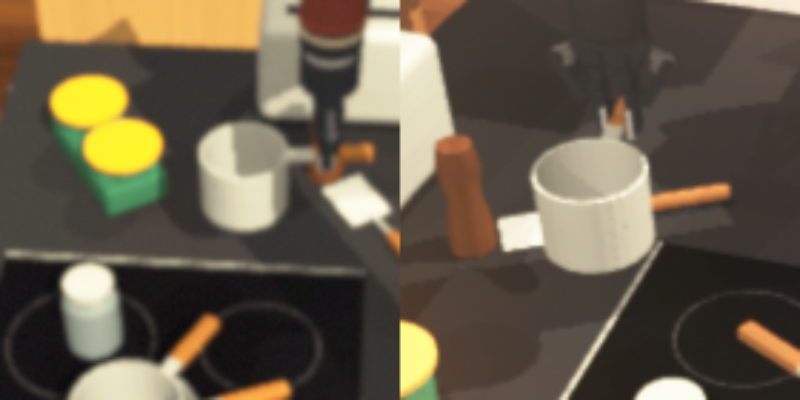

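Run:
```python
from h import *
D={"medium_pan":[], "medium_cutout":[], "medium_handle":[]}
ref={"medium_pan":(.647,.0013),"medium_cutout":(.588,.0335),"medium_handle":(.591,-.1085)}
z={"medium_pan":.004,"medium_cutout":.073,"medium_handle":.066}
D["medium_pan"]=[[.650,.0017],[.6476,-.0014],[.6445,.0037]];D["medium_cutout"]=[[.5864,.0296],[.590,.0368],[.588,.0335]];D["medium_handle"]=[[.5916,-.1073],[.5912,-.1062],[.5908,-.1124]]
for c in ["scene","side"]:
    im,T=shot(c,c+"12")
    for l in D:
        for s,p in look(c,l,T):
            if np.hypot(*(p[:2]-ref[l]))<.015: D[l].append(list(p[:2])); print(c,l,s,p)
from scipy.optimize import least_squares
def f(v):
    x,y,t=v; o=[]
    for l,r,a in [("medium_pan",0,0),("medium_cutout",.0665,-np.pi/2),("medium_handle",.125,0)]:
        for p in D[l]: o+=[x+r*np.cos(t+a)-p[0],y+r*np.sin(t+a)-p[1]]
    return o
r=least_squares(f,[.647,.001,np.radians(242)],loss="soft_l1",f_scale=.004); x,y,t=r.x; print(x,y,np.degrees(t)%360, "rms",np.sqrt(np.mean(np.square(f(r.x)))))
# overlays: rim circle
for c in ["scene","side"]:
    im=cv2.imread(f"pics/{c}12.png")
    for rr,col in[(.068,(0,0,255))]:
        a=np.linspace(0,2*np.pi,90); pl=np.array([proj(c,(x+rr*np.cos(q),y+rr*np.sin(q),.089)) for q in a])
        cx,cy=pl.mean(0); S=6; x0,y0=int(cx-32),int(cy-26)
        if c=="scene": pass
        crop=cv2.resize(im[y0:y0+60,x0:x0+66],None,fx=S,fy=S,interpolation=cv2.INTER_CUBIC)
        cv2.polylines(crop,[np.round((pl-[x0,y0]+.5)*S).astype(int)],True,col,1)
        cc=proj(c,(x+.0665*np.cos(t-np.pi/2),y+.0665*np.sin(t-np.pi/2),.073)); cv2.circle(crop,tuple(int((q-o+.5)*S) for q,o in zip(cc,(x0,y0))),4,(255,0,0),1)
        cv2.imwrite(f"pics/ov_{c}.png",crop)
a=cv2.imread("pics/ov_scene.png");b=cv2.imread("pics/ov_side.png");cv2.imwrite("pics/ov.png",np.hstack([a,b]))
```

```text
scene medium_pan 0.71 [ 0.6424 -0.0006  0.0021]
scene medium_cutout 0.92 [0.5909 0.0353 0.0702]
scene medium_handle 0.7 [ 0.5877 -0.1047  0.0659]
side medium_pan 0.84 [0.6505 0.0036 0.0046]
side medium_handle 0.65 [ 0.5906 -0.1093  0.0643]
0.647834924579284 0.002491954322919981 242.44518568927907 rms 0.002460288563084569
```

View pics/ov.png

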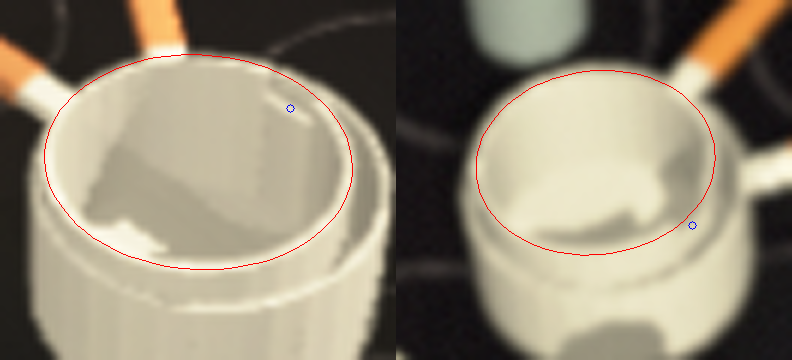

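```bash
python3 -m jog '[[[-0.14,0.3,0],0],[[-0.28,0.6,0],0],[[-0.44,0.95,0],0],[[-0.44,0.95,0],0],[[-0.44,0.95,0],0],[[-0.44,0.95,0],0],[[-0.44,0.95,0],0],[[-0.44,0.95,0],0],[[-0.44,0.95,0],0],[[-0.44,0.95,0],0]]' 1 110; python3 -m jog '[[[-0.44,0.95,0],0],[[-0.44,0.95,0],0],[[-0.44,0.95,0],0],[[-0.44,0.95,0],0],[[-0.44,0.95,0],0],[[-0.44,0.95,0],0],[[-0.22,0.5,0],0],[[0,0.14,0],0],[[0,0,0],0]]'; python3 -m jog '[[[0,0,0],0.025],[[0,0,0],0.04],[[0,0,0],0.04],[[0,0,0],0.04],[[0,0,0],0.03],[[0,0,0],0.015],[[0,0,0],0],[[0,0,0],0]]'
python3 - <<'E'
from h import *
o,M=st()
S=o["tcp_pos"][:2]-.1046*M[:2,0]; print("small centre pred",S,"dir",np.degrees(np.arctan2(M[1,0],M[0,0])))
for c in ["scene","side"]:
    im,T=shot(c,c+"13")
    for l in ["small_center","small_handle"]: print(c,l,look(c,l,T)[:1])
    im=cv2.imread(f"pics/{c}13.png"); u,v=map(int,proj(c,(*S,.13))); print(u,v)
    cv2.imwrite(f"pics/q_{c}.png",cv2.resize(im[max(0,v-50):v+50,u-50:u+50],(400,400),interpolation=cv2.INTER_CUBIC))
cv2.imwrite("pics/c13.png",np.hstack([cv2.imread(f"pics/q_{c}.png") for c in("scene","side")]))
E
```

```text
time_s: 24.32
tcp_pos: [0.5018, -0.1126, 0.1869]
orientation: [0.0, -0.058, 0.998, 0.0]
wrist_force: [1.4, -0.6, -3.4]
opening: 0.0176
time_s: 25.45
tcp_pos: [0.554, 0.0509, 0.1868]
orientation: [-0.0, -0.058, 0.998, -0.0]
wrist_force: [0.8, 0.2, -2.7]
opening: 0.0184
time_s: 26.45
tcp_pos: [0.5543, 0.0507, 0.1868]
orientation: [-0.0, 0.238, 0.971, 0.0]
wrist_force: [-0.1, -0.5, -3.1]
opening: 0.0179
t 26.45 tcp [0.5543 0.0507 0.1868] F [-0.1091 -0.4596 -3.105 ] op 0.0179
toolx [-0.8867  0.4623  0.    ] tooly [ 0.4623  0.8867 -0.    ] z [-0.  0. -1.]
q [-0.0402  0.3782 -0.1468  1.0459  0.      0.4403]
small centre pred [0.647  0.0023] dir 152.46564278894152
scene small_center [(0.79, array([ 0.6494, -0.0003,  0.1758]))]
scene small_handle [(0.79, array([0.551 , 0.051 , 0.2024]))]
329 218
side small_center [(0.97, array([0.6523, 0.0024, 0.1684]))]
side small_handle [(0.69, array([0.5523, 0.0453, 0.2021]))]
283 193
```

View pics/c13.png

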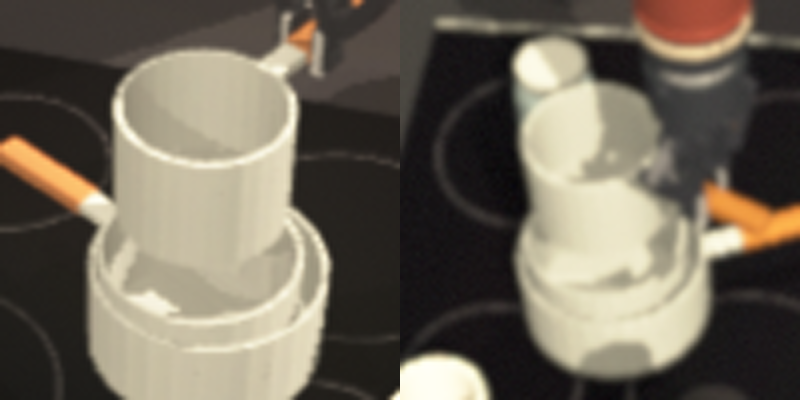

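Run:
```python
from h import *
S=(.647,.0023); out=[]
for c in ["scene","side"]:
    im=cv2.imread(f"pics/{c}13.png"); k=6
    a=np.linspace(0,2*np.pi,90)
    top=np.array([proj(c,(S[0]+.056*np.cos(q),S[1]+.056*np.sin(q),.215)) for q in a])
    bot=np.array([proj(c,(S[0]+.056*np.cos(q),S[1]+.056*np.sin(q),.130)) for q in a])
    cx,cy=((top+bot)/2).mean(0).astype(int); x0,y0=cx-33,cy-33
    cr=cv2.resize(im[y0:y0+66,x0:x0+66],None,fx=k,fy=k,interpolation=cv2.INTER_CUBIC)
    for p in(top,bot): cv2.polylines(cr,[np.round((p-[x0,y0]+.5)*k).astype(int)],True,(0,0,255),1)
    out.append(cr)
cv2.imwrite("pics/ov13.png",np.hstack(out))
```

```text
(no output)
```

View pics/ov13.png

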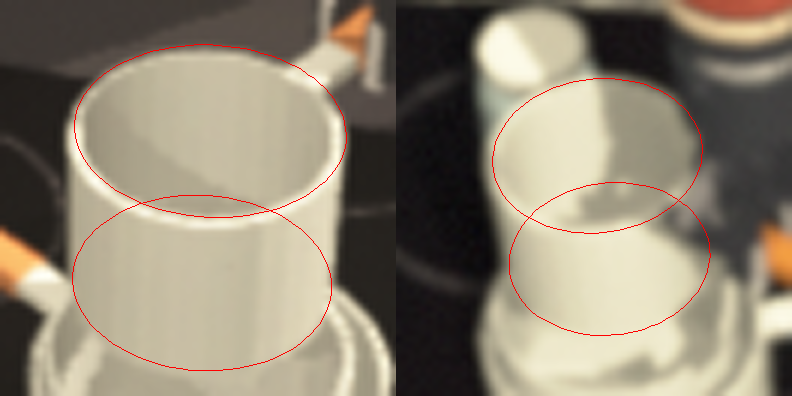

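```bash
python3 -m jog '[[[0.045,0,0.1],0],[[0.045,0,0.3],0],[[0,0,0.5],0],[[0,0,0.4],0],[[0,0,0.3],0],[[0,0,0.2],0],[[0,0,0.2],0],[[0,0,0.2],0],[[0,0,0],0]]' 1 110
python3 - <<'E'
from h import *
st()
for c in ["scene","side"]: shot(c,c+"14")
E
python3 -m jog '[[[0,0,0.2],0],[[0,0,0.3],0],[[0,0,0.3],0],[[0,0,0.3],0],[[0,0,0.2],0],[[0,0,0],0]]'
python3 - <<'E'
from h import *
o,M=st()
S=o["tcp_pos"][:2]-.1046*M[:2,0]; out=[]
for c in ["scene","side"]:
    im,T=shot(c,c+"15"); 
    for l in ["small_center","small_handle"]: print(c,l,look(c,l,T)[:1])
    im=im[:,:,::-1]; u,v=map(int,proj(c,(*S,.1)))
    out.append(cv2.resize(im[v-33:v+33,u-33:u+33],(396,396),interpolation=cv2.INTER_CUBIC))
cv2.imwrite("pics/c15.png",np.hstack(out))
E
```

```text
time_s: 27.88
tcp_pos: [0.5522, 0.0521, 0.1315]
orientation: [-0.0, 0.238, 0.971, -0.0]
wrist_force: [0.3, 0.9, -3.5]
opening: 0.0181
t 27.875 tcp [0.5522 0.0521 0.1315] F [ 0.2629  0.887  -3.4755] op 0.0181
toolx [-0.8865  0.4627  0.0004] tooly [ 0.4627  0.8865 -0.0002] z [-0.0005 -0.     -1.    ]
q [-0.0377  0.4211 -0.2366  0.9137 -0.      0.4433]
time_s: 28.72
tcp_pos: [0.5521, 0.0521, 0.0989]
orientation: [-0.0, 0.238, 0.971, -0.0]
wrist_force: [-0.3, 0.4, -2.2]
opening: 0.018
t 28.725 tcp [0.5521 0.0521 0.0989] F [-0.2687  0.3949 -2.2454] op 0.018
toolx [-0.8865  0.4626  0.0007] tooly [ 0.4626  0.8865 -0.0003] z [-0.0008  0.     -1.    ]
q [-0.0377  0.4543 -0.2795  0.8378 -0.      0.4433]
scene small_center [(0.69, array([0.6442, 0.0016, 0.087 ]))]
scene small_handle [(0.61, array([0.5501, 0.0542, 0.1144]))]
side small_center [(0.9, array([0.649 , 0.0044, 0.0796]))]
side small_handle [(0.68, array([0.5549, 0.0498, 0.1116]))]
```

View pics/c15.png

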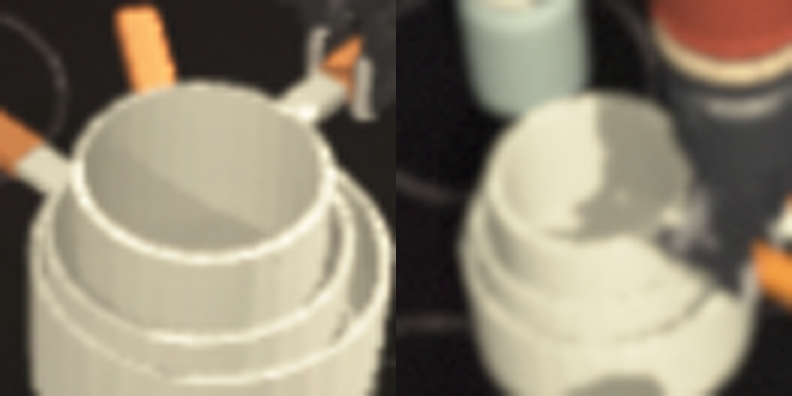

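It's centred inside the medium pan with no contact force, so I'll keep lowering.

```bash
python3 -m jog '[[[0,0,0.2],0],[[0,0,0.25],0],[[0,0,0.25],0],[[0,0,0.2],0],[[0,0,0],0]]'
python3 - <<'E'
from h import *
o,M=st()
S=o["tcp_pos"][:2]-.1046*M[:2,0]; out=[]
for c in ["scene","side"]:
    im,T=shot(c,c+"16"); 
    for l in ["small_center","small_handle","medium_cutout"]: print(c,l,look(c,l,T)[:1])
    im=im[:,:,::-1]; u,v=map(int,proj(c,(*S,.1)))
    out.append(cv2.resize(im[v-33:v+33,u-33:u+33],(396,396),interpolation=cv2.INTER_CUBIC))
cv2.imwrite("pics/c16.png",np.hstack(out))
shot("wrist","w16")
E
```

```text
time_s: 29.65
tcp_pos: [0.552, 0.0522, 0.0763]
orientation: [-0.0, 0.238, 0.971, -0.0]
wrist_force: [0.6, 0.2, -3.5]
opening: 0.0178
t 29.65 tcp [0.552  0.0522 0.0763] F [ 0.646   0.1749 -3.4581] op 0.0178
toolx [-0.8865  0.4626  0.0008] tooly [ 0.4626  0.8865 -0.0004] z [-0.0009  0.0001 -1.    ]
q [-0.0377  0.4797 -0.3063  0.7857  0.      0.4433]
scene small_center [(0.74, array([0.6466, 0.0025, 0.0587]))]
scene small_handle [(0.82, array([0.5488, 0.051 , 0.0886]))]
scene medium_cutout [(0.76, array([0.591 , 0.0373, 0.071 ]))]
side small_center [(0.96, array([0.6484, 0.0036, 0.0562]))]
side small_handle [(0.57, array([0.5561, 0.0469, 0.0906]))]
side medium_cutout [(0.53, array([0.588 , 0.0329, 0.0738]))]
```

View pics/c16.png

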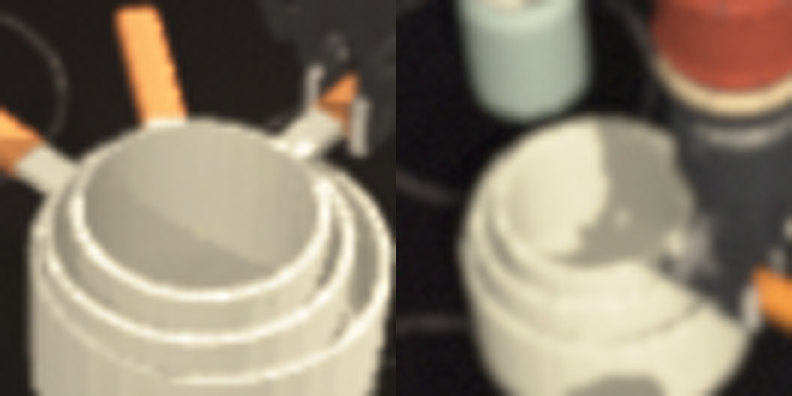

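View pics/w16.png

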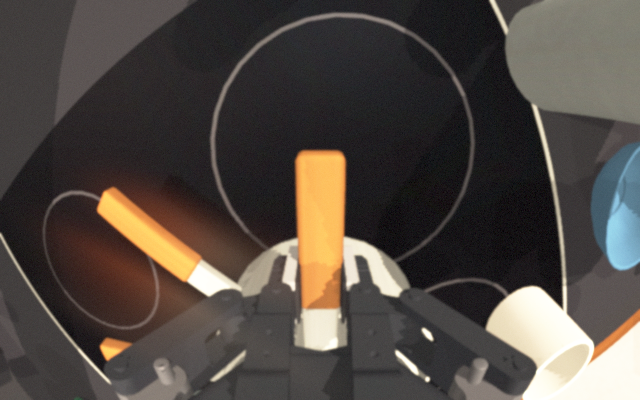

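```bash
python3 -m jog '[[[0,0,0.08],0],[[0,0,0.08],0],[[0,0,0.06],0],[[0,0,0],0]]'; python3 -m jog '[[[0,0,0.06],0],[[0,0,0.06],0],[[0,0,0],0]]'
```

```text
time_s: 30.6
tcp_pos: [0.5523, 0.0521, 0.0711]
orientation: [-0.0, 0.238, 0.971, -0.0]
wrist_force: [0.3, 0.5, -3.3]
opening: 0.018
time_s: 30.98
tcp_pos: [0.5523, 0.0521, 0.0682]
orientation: [-0.0, 0.238, 0.971, -0.0]
wrist_force: [-0.8, -0.1, -2.8]
opening: 0.018
```

```bash
python3 -m jog '[[[0,0,0.04],0],[[0,0,0.04],0],[[0,0,0],0]]';python3 -m jog '[[[0,0,0.04],0],[[0,0,0],0]]'
python3 - <<'E'
from h import *
o,M=st()
S=o["tcp_pos"][:2]-.1046*M[:2,0]; out=[]
for c in ["scene","side"]:
    im,T=shot(c,c+"17"); 
    for l in ["small_center","small_handle"]: print(c,l,look(c,l,T)[:1])
    im=im[:,:,::-1]; u,v=map(int,proj(c,(*S,.1)))
    out.append(cv2.resize(im[v-33:v+33,u-33:u+33],(396,396),interpolation=cv2.INTER_CUBIC))
cv2.imwrite("pics/c17.png",np.hstack(out))
E
```

```text
time_s: 31.35
tcp_pos: [0.5524, 0.0522, 0.0664]
orientation: [0.0, 0.238, 0.971, 0.0]
wrist_force: [-0.9, 0.5, -2.2]
opening: 0.0179
time_s: 31.6
tcp_pos: [0.5525, 0.0522, 0.0658]
orientation: [0.0, 0.238, 0.971, 0.0]
wrist_force: [-3.1, 1.5, 3.1]
opening: 0.0178
t 31.6 tcp [0.5525 0.0522 0.0658] F [-3.0786  1.5397  3.1212] op 0.0178
toolx [-0.8866  0.4626 -0.0004] tooly [0.4626 0.8866 0.0002] z [ 0.0004 -0.     -1.    ]
q [-0.0376  0.492  -0.3182  0.7602 -0.      0.4433]
scene small_center [(0.55, array([0.646 , 0.0012, 0.0547]))]
scene small_handle [(0.65, array([0.5512, 0.0537, 0.0831]))]
side small_center [(0.82, array([0.6493, 0.0042, 0.0492]))]
side small_handle [(0.7, array([0.5523, 0.0507, 0.0798]))]
```

View pics/c17.png

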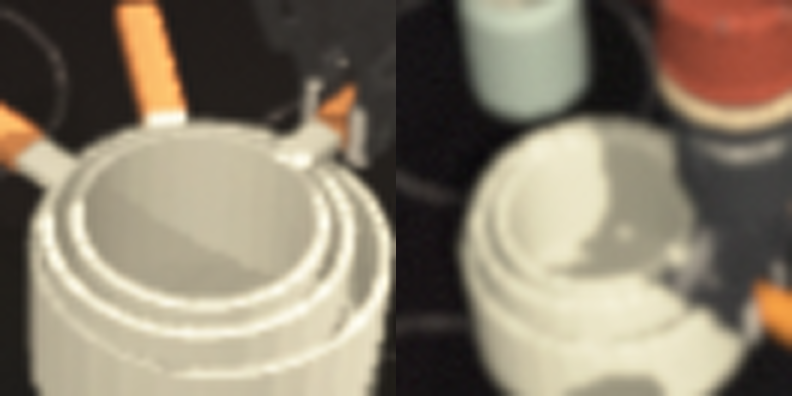

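Seated: a small contact force appears at exactly the expected height. Releasing.

```bash
python3 -m jog '[[[0,0,0],0],[[0,0,0],0],[[0,0,0],0],[[0,0,0],0]]' 0.3 20; python3 -m jog '[[[0,0,-0.3],0],[[0,0,-0.6],0],[[0,0,-1],0],[[0,0,-1],0],[[0,0,-1],0],[[0,0,-1],0],[[0,0,-1],0],[[0,0,-1],0],[[0,0,0],0]]'
python3 - <<'E'
from h import *
o,M=st()
out=[]
for c in ["scene","side","wrist"]:
    im,T=shot(c,c+"18"); 
    for l in ["small_center","small_handle","medium_pan","medium_handle","large_pan"]: print(c,l,look(c,l,T)[:1])
    if c=="wrist": continue
    im=im[:,:,::-1]; u,v=map(int,proj(c,(.64,.005,.08)))
    out.append(cv2.resize(im[v-40:v+40,u-40:u+40],(400,400),interpolation=cv2.INTER_CUBIC))
cv2.imwrite("pics/c18.png",np.hstack(out))
E
```

```text
time_s: 32.4
tcp_pos: [0.5525, 0.0521, 0.0653]
orientation: [0.0, 0.238, 0.971, -0.0]
wrist_force: [0.5, -1.1, 0.3]
opening: 0.0597
time_s: 33.52
tcp_pos: [0.5537, 0.0521, 0.2407]
orientation: [0.002, 0.238, 0.971, 0.0]
wrist_force: [1.1, -0.5, -0.5]
opening: 0.06
t 33.525 tcp [0.5537 0.0521 0.2407] F [ 1.0787 -0.5174 -0.4956] op 0.06
toolx [-0.8865  0.4626 -0.0042] tooly [0.4626 0.8866 0.002 ] z [ 0.0047 -0.0002 -1.    ]
q [-0.0376  0.3414 -0.0563  1.1684 -0.      0.4433]
scene small_center [(0.85, array([ 0.6447, -0.0001,  0.0532]))]
scene small_handle [(0.74, array([0.5513, 0.0542, 0.0825]))]
scene medium_pan [(0.78, array([0.6445, 0.0005, 0.0013]))]
scene medium_handle [(0.75, array([ 0.5863, -0.1068,  0.0685]))]
scene large_pan [(0.79, array([0.6396, 0.008 , 0.0002]))]
side small_center []
side small_handle [(0.73, array([0.554 , 0.0513, 0.0817]))]
side medium_pan [(0.66, array([0.6463, 0.0015, 0.0027]))]
side medium_handle [(0.96, array([ 0.5883, -0.1084,  0.066 ]))]
side large_pan [(0.79, array([ 0.6457,  0.0113, -0.0018]))]
wrist small_center [(0.63, array([ 0.3296, -0.4002,  0.0036]))]
wrist small_handle [(0.8, array([0.5536, 0.0486, 0.0824]))]
wrist medium_pan []
wrist medium_handle [(0.69, array([ 0.5869, -0.1072,  0.0678]))]
wrist large_pan [(0.69, array([ 0.4315, -0.5435, -0.0015]))]
```

View pics/c18.png

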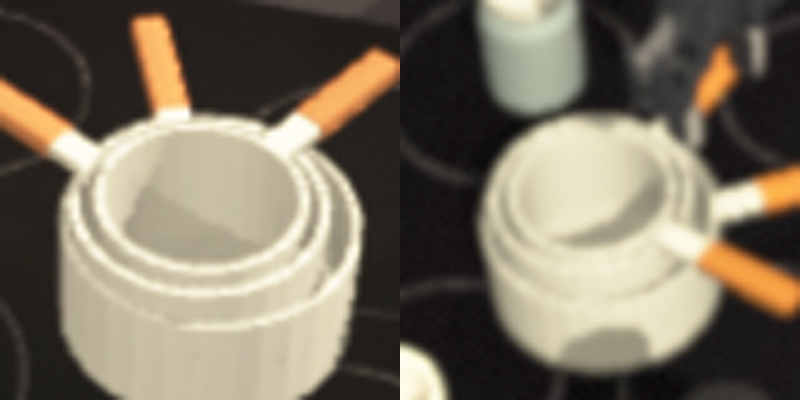

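View pics/wrist18.png

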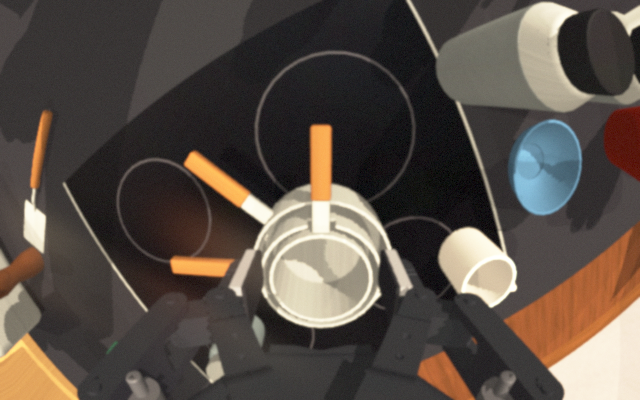

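View pics/scene18.png

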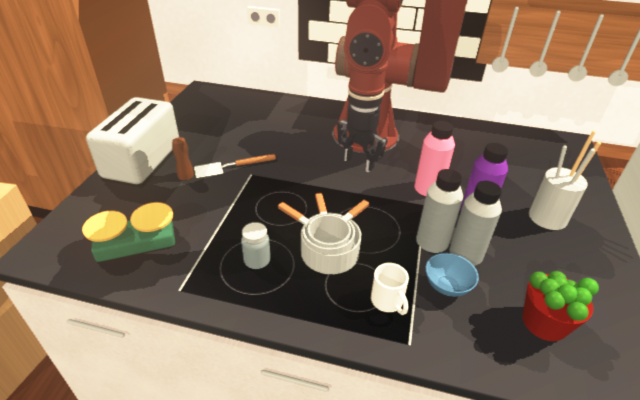

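The three pans are nested, with the handles reading z≈0.067 (medium) and z≈0.082 (small), both at the flat values. One last check of the flask gap with a clear view.

Run:
```python
from h import *
for c in ["scene","side"]: shot(c,c+"19")
a=fitflask("flask",(.520,.281));b=fitflask("twin_flask",(.547,.376));print(a,b,np.hypot(*(a[0]-b[0])))
for c in ["scene","side"]:
    T=cal(c)["extrinsics"];print(c,look(c,"flask",T)[:3],look(c,"twin_flask",T)[:2],look(c,"large_cutout",T)[:1],look(c,"bowl",T)[:1])
out=[]
for c in ["scene","side"]:
    im=cv2.imread(f"pics/{c}19.png")
    a_=np.linspace(0,2*np.pi,90); k=6
    x0,y0=[int(q)-33 for q in proj(c,(.645,.004,.08))]
    cr=cv2.resize(im[y0:y0+66,x0:x0+66],None,fx=k,fy=k,interpolation=cv2.INTER_CUBIC)
    for (x,y,r,z) in [(.6462,.002,.056,.093),(.6462,.0015,.068,.089)]:
        p=np.array([proj(c,(x+r*np.cos(q),y+r*np.sin(q),z)) for q in a_]); cv2.polylines(cr,[np.round((p-[x0,y0]+.5)*k).astype(int)],True,(0,0,255),1)
    out.append(cr)
cv2.imwrite("pics/ov19.png",np.hstack(out))
st()
```

```text
(array([0.5212, 0.2819]), np.float64(-1.588223314173696)) (array([0.5446, 0.3767]), np.float64(-1.8217737732306176)) 0.09756798064864998
scene [(0.95, array([ 0.5225,  0.2875, -0.0023])), (0.92, array([ 0.2762,  0.2568, -0.0059])), (0.75, array([0.3574, 0.4035, 0.0016]))] [(0.94, array([0.5468, 0.3787, 0.0046])), (0.35, array([ 0.5899, -0.1093,  0.0641]))] [(0.62, array([ 0.6123, -0.0643,  0.0557]))] [(0.59, array([ 0.674 ,  0.3296, -0.0001]))]
side [(0.96, array([0.5226, 0.2763, 0.0018])), (0.91, array([0.2732, 0.2551, 0.0015])), (0.91, array([0.3557, 0.4033, 0.0022]))] [(0.92, array([ 0.5455,  0.3745, -0.0048]))] [(0.62, array([ 0.6153, -0.0646,  0.0565]))] [(0.6, array([0.6747, 0.3306, 0.0019]))]
t 35.125 tcp [0.5524 0.0522 0.2378] F [ 0.1212  0.0809 -0.6566] op 0.0598
toolx [-0.8866  0.4626 -0.    ] tooly [0.4626 0.8866 0.    ] z [ 0.  0. -1.]
q [-0.0376  0.3443 -0.0597  1.1667  0.      0.4433]
```

View pics/ov19.png

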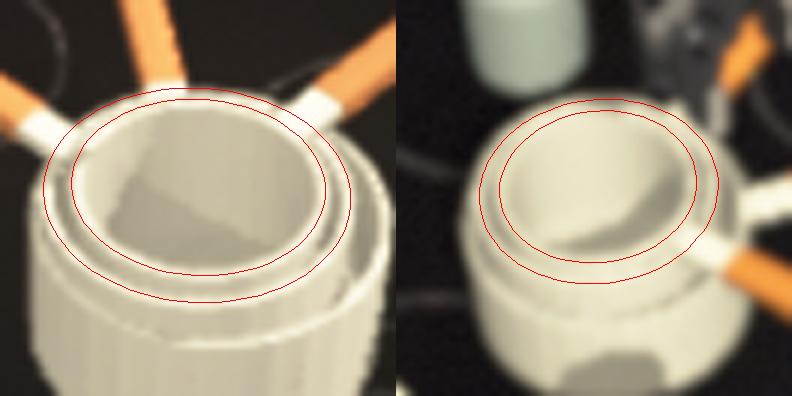

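The rims match the flat model in both views and the flask gap is about 5 mm. Handing in.

```bash
python3 -c "
from bench import robot
print(robot.hand_in())"
```

```text
the job is handed in; nothing more can be done
None
```

All three steps are done and the job is handed in. About 35 s of the 62 s had passed at my last check.

1. **Medium pan:** I swung its handle counter-clockwise between the fingers until it dropped into the large pan's cut-out. The handle's middle now reads about 0.066–0.068 m high, against 0.066 expected when flat.
2. **Flask:** I pushed the grey flask low with the back of one open finger, and it stayed upright whenever I checked. The two axes are about 97–98 mm apart, so the gap to the twin is about 5–6 mm. The twin did not measurably move.
3. **Small pan:** I lowered it into the medium pan by its handle and let go only after contact, at the expected height. Its handle reads about 0.082 m high, which is the flat value, with the handle in the cut-out. The rim outlines drawn for a flat pan match both camera views.

**Checks that disagreed:**
- **Flask position:** the two cameras differed by about 1 cm in y, so the gap comes from fitting its outline in both views together. One of those fits, made while the gripper partly hid the flask, was poor; the final one was better.
- **Detectors:** the networks sometimes missed a thing or reported something else.
- **Held pan:** the small pan sagged an estimated 2° in the grip while carried, and no sag showed once it was seated.
- **Large pan and bystanders:** the large pan's readings stayed within the networks' few millimetres of scatter. I re-measured only the bowl among the bystanders; the others look undisturbed in the last scene picture.

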